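Unload the basket dryer with its stop button latched, then release the stop

TASK

Unload the bench dryer. First push its mushroom stop button down until it latches, so that the blower cannot run; with the stop latched, lift the wire basket level out of the well by its handle and hang it by the handle in the notch of the two-pronged hook, upright and with the plaster cast still in it. Then turn the stop button clockwise until it springs back up, so that the dryer is ready for the next load, and leave the tin, bottles and pot standing where they are.

Things in the scene. Friction and masses are not known exactly. Their poses are not given: they have to be found in the camera images.
- dryer: Fixed white dryer, 206x190x98 mm. Origin: on the bench; body x -136..70, y +-95 mm. Front (-x) is a fascia at 27 deg, from z 55 at x -136 to z 98 at x -52. Deck z 98 with open well x -42..58, y +-74, floor z 28. Button axis meets the fascia at x -94, y 0, z 76.6, outward normal (-0.454, 0, 0.891). A timer knob 64 mm to its left and a rocker 66 mm to its right, under 16 mm high, are not used.
- stop_top (a point): Centre of the top of the stop button, a black mushroom head 48 mm wide, 19 mm thick (lower 13 mm straight-sided, domed above). Site z points out of the fascia along the button's axis, x up the slope at rest, turning with the head. Top stands 36 mm above the fascia when up, 28.5 when latched. Fascia free to 50 mm round the axis but for a 7 mm high collar, radius 21.
- stop_press (a joint): How far the stop button is pushed in along its axis, m: 0 = up, hard stop 0.0095. A spring resists with 4 N, rising to about 11 N at 0.0035, then less; past 0.0078 a hidden pawl snaps over it and it stays latched at 0.0075 when let go. Only turning the head releases it.
- stop_turn (a joint): Turn of the mushroom head, rad: 0 at rest, growing clockwise as seen looking at the head from outside, stop at 0.9. A weak spring (under 0.04 N m) turns it back to 0. With the button latched, a turn past about 0.6 frees it and it springs up; while the fingers grip the head it may stay down until they let go.
- basket: Loose steel wire basket, 84x130 mm (x, y), walls 52 mm high, 0.18 to 0.35 kg. Origin: centre of its underside. A stiff bail of 7 mm wire stands upright in its plane x = 0: uprights at y +-65 mm, curving in above z 75 to a straight bar along y (+-44 mm) at z 115. It starts on the floor of the dryer's well, axes along the dryer's, about 8 mm free all round.
- basket_grip (a point): Middle of the bail's bar, 115 mm above the basket's underside; axes as the basket's (bar along y, z up). A black sleeve 12 mm in diameter, 36 mm long, is on the bar here: pinch it across x.
- cast: Loose plaster jaw cast, 60 x 66 x 31 mm, 0.12 kg, lying in the basket. Origin: centre of its underside.
- hang_stand: Fixed stand, base 140x110x10 mm, origin centre of underside; 16 mm post at x 58. A cross plate on top (x 42..52, z 175..193) carries two 9 mm prongs towards -x at y +-34, 59 mm free between: wire axis level at z 185 to x 4, down to a notch at z 172 (flat x -10..-36), then up to ball tips at x -50, top z 201. It stands to the left of the dryer.
- hook_notch (a point): Middle of the notch, half way between the two prongs, at the height of their upper surface (176.5 mm above the bench); axes as the stand's: prongs point to -x, the hung bar lies along y. The axis of a hung bar is 3.5 mm above this point.
- brush_tin: Bystander: tin with brushes, 73 mm wide, 185 mm high; either close to the left (+y) side of the dryer, or out to the right in front of it. Origin: centre of its underside.
- glue_bottle: Bystander: white bottle with a long nozzle, 36 mm wide, 110 mm high, close to the right (-y) side of the dryer. Origin: centre of its underside.
- white_pot: Bystander: white tub, 67 mm wide, 58 mm high, where the tin is not: out to the right in front of the dryer, or close to its left (+y) side. Origin: centre of its underside.
- front_bottle: Bystander: clear bottle with a white cap, 42 mm wide, 75 mm high, at the front left corner of the dryer. Origin: centre of its underside.

How it is judged:
On the way, in this order (a step that is already met when the one before it is completed fails the run):
1. the stop button is latched down by itself, the tool away from it, the basket still in the well (value of joint stop_press above 0.006 m and distance between the grasp point and stop_top above 0.045 m and z of basket in the frame of dryer below 0.04 m), for 0.2 s.
2. with the stop latched, the basket hangs by its bail in the notch of the hook, let go, upright, the cast in it (value of joint stop_press above 0.006 m and x of basket_grip in the frame of hook_notch between -0.02 and 0.02 m and y of basket_grip in the frame of hook_notch between -0.02 and 0.02 m and z of basket_grip in the frame of hook_notch between -0.0065 and 0.0135 m and angle between basket's own z axis and vertical below 0.2 rad and x of cast in the frame of basket between -0.04 and 0.04 m and y of cast in the frame of basket between -0.05 and 0.05 m and z of cast in the frame of basket between -0.005 and 0.03 m and contact force between basket and the arm below 0.1 N and contact force between basket and the fingers below 0.1 N and linear speed of basket below 0.05 m/s), for 0.4 s.
3. the stop button has been turned and has sprung up (value of joint stop_press below 0.0015 m), for 0.2 s.
At the end, for the whole second after the job is handed in: The basket hangs still and upright (0.2 rad) in the notch: mid bar within 20 mm along and across the prongs, 10 mm in height; the cast is in it; the stop button is up (within 1.5 mm), its head turned back (within 0.15 rad) (x of basket_grip in the frame of hook_notch between -0.02 and 0.02 m and y of basket_grip in the frame of hook_notch between -0.02 and 0.02 m and z of basket_grip in the frame of hook_notch between -0.0065 and 0.0135 m and angle between basket's own z axis and vertical below 0.2 rad and x of cast in the frame of basket between -0.04 and 0.04 m and y of cast in the frame of basket between -0.05 and 0.05 m and z of cast in the frame of basket between -0.005 and 0.03 m and linear speed of basket below 0.05 m/s and value of joint stop_press below 0.0015 m and value of joint stop_turn below 0.15 rad); the robot touches nothing.
It fails at once if a bystander (brush tin, glue bottle, white pot, front bottle) is pushed more than 25 mm or knocked over (distance of any of brush_tin, glue_bottle, white_pot, front_bottle from where it was at the start of the episode above 0.025 m or angle between any of brush_tin, glue_bottle, white_pot, front_bottle's own z axis and vertical above 0.5 rad).
It fails at once if the basket is tipped more than 0.5 rad (angle between basket's own z axis and vertical above 0.5 rad).
It also fails if it takes over 72 s, if anything falls off the work surface, if the arm or the gripper's body presses on something with over 40 N, if the wrist force passes 120 N, or if a joint passes its speed limit or range.

ROBOT

A 6-joint arm with a two-finger parallel gripper is mounted at the origin on a cart in front of the work surface, level with it; the furniture and walls round the work are solid. World frame = base frame: x ahead of the robot, y to its left, z up, the work surface at z = 0. Lengths are in m, angles in rad, forces in N, time in s.
With the tool pointing down it reaches from about 0.4 to 0.925 m from the base axis. Payload 12.5 kg.
Tool frame: the origin (TCP) lies at the very end of the fingers, on their centre line; the grasp point (between the pads) lies 19 mm behind it; z points along the fingers, y is the line along which they close (so a half turn about z gives the same grasp; the last joint's range is limited). The gripper opens to 95 mm and grips with 3 to 60 N. Pads are 20 mm wide; open, the fingers measure 119 mm over their backs; the gripper's body (75 mm by 180 mm) begins 59 mm behind the grasp point.
Start: joints at [1.175, 0.491, 1.559, -0, 1.092, -0.106], TCP at [0.179, 0.599, 0.215] pointing down, gripper open.
Joint ranges: [-3.1, 3.1], [-0.84, 2.19], [0.05, 2.79], [-1.13, 4.28], [0.06, 2.93], [-2.69, 2.69]. Speed limits (rad/s): [2.22, 2.22, 2.79, 3.14, 3.14, 3.14].

INTERFACE

Orientations are given as a rotation vector (axis times angle).
In Python, from station import bot, imaging, close_job gives the robot as it stands (bot), with the cameras (imaging) and the job as plain functions.
- The arm moves only by the shell command python3 shift.py 'ROWS' [FORCE]. ROWS is rows parted by semicolons, their numbers by spaces, 1 to 8 of them, each of 7 numbers: dx, dy, dz in m, then a rotation vector rx, ry, rz in rad, then the finger opening in m; each row shifts and turns the commanded pose from where the row before left it, along the tool's axes as they then stand; what a row does not reach is not made up. A row lasts 1/12 s, in which the tool goes at most 0.0417 m and 0.125 rad, less where a joint would pass 70% of its speed; a pose out of reach is approached as far as the arm can. The fingers move at their own pace and stop on an object; FORCE is the grip in N (left out, the last holds). Time passes only in rows, so rows that do not move let the fingers close. It prints the time, the measured TCP pose, the force, the opening and the grip force at its end.
- bot.state(): the state, without advancing time (a new reading comes with each control period).
- imaging.grab_frame(name): name is "side" or "top"; returns the picture (420x560x3 uint8, red, green, blue); there is no depth.
- imaging.calibration(name): a dict with "camera_matrix" (3x3 intrinsics, pixels), "k1" (the pictures are not rectified: a ray, as slopes to the right and down, at radius r is drawn at 1 + k1 r^2 times it, then the intrinsics apply), "T" (4x4, takes a point from camera to world coordinates). Camera axes: x right, y down, z forward; pixel columns grow to the right and rows downward; lengths in m; the calibration is good to about 2 mm. A picture is of the moment at which its call begins. calibration takes no time and is no camera call.
- close_job(): hands the job in; it is judged then, once.
The state is a dict: "t": time; "joint_pos": joint angles; "qvel": joint speeds; "joint_torque": joint torques, N m; "tcp_pos": TCP position; "eef_rot": TCP orientation; "wrist_force": force on the tool from outside, world axes, zero at the start; "ft_torque": the same for the moment, N m; "width": finger opening in m; "finger_force": force on a finger pad.
Only numpy, scipy, OpenCV 4.12 (cv2) and the standard library are available. Lean on these libraries where they do the work, as an engineer would, in place of code of your own. Each camera call takes 0.05 s, during which the arm holds its last target. There are 200 camera calls.

## Working session

There is one attempt and no reset: what is moved stays moved. The work goes in short steps, Python scripts to look and compute and a shell command to move; the robot and the scene stay as the last step left them, time stands still between calls to the robot, and variables do not carry over. Pictures are saved under pics/ and viewed, at most 10 in all, crops included, and the job is handed in when it is done.

```bash
ls; mkdir -p pics; python3 - <<'E'
from station import bot, imaging, close_job
import cv2,numpy as np
np.set_printoptions(precision=4,suppress=True)
for n in("side","top"):
    cv2.imwrite(f"pics/{n}0.png",imaging.grab_frame(n)[:,:,::-1]); c=imaging.calibration(n); print(n,c)
print(bot.state())
E
```

```text
pics
shift.py
station.py
side {'camera_matrix': array([[414.6245,   0.    , 286.4345],
       [  0.    , 414.6245, 201.7158],
       [  0.    ,   0.    ,   1.    ]]), 'k1': -0.03518600273547879, 'T': array([[ 0.9113, -0.2389,  0.3352,  0.1819],
       [-0.4115, -0.5537,  0.724 , -0.8676],
       [ 0.0126, -0.7977, -0.6029,  0.8542],
       [ 0.    ,  0.    ,  0.    ,  1.    ]])}
top {'camera_matrix': array([[420.0475,   0.    , 277.4832],
       [  0.    , 420.0475, 214.4269],
       [  0.    ,   0.    ,   1.    ]]), 'k1': -0.03510463383216037, 'T': array([[ 0.0269, -0.9982,  0.0542,  0.5601],
       [-0.9996, -0.0266,  0.0061, -0.0064],
       [-0.0046, -0.0544, -0.9985,  1.2456],
       [ 0.    ,  0.    ,  0.    ,  1.    ]])}
{'t': 0.1, 'joint_pos': array([ 1.1754,  0.4915,  1.5594, -0.    ,  1.0917, -0.1056]), 'qvel': array([ 0.0001, -0.002 ,  0.0005,  0.0013,  0.001 ,  0.0016]), 'joint_torque': array([  0.0023, -61.3624, -25.8607,   0.0693,   0.047 ,  -0.0001]), 'tcp_pos': array([0.1785, 0.5988, 0.2141]), 'eef_rot': array([-0.4536, -3.1084,  0.0014]), 'wrist_force': array([-0.1142,  0.1698, -0.1994]), 'ft_torque': array([ 0.0177,  0.0051, -0.0043]), 'finger_force': 0.0, 'width': 0.0951656368157491}
```

View pics/side0.png

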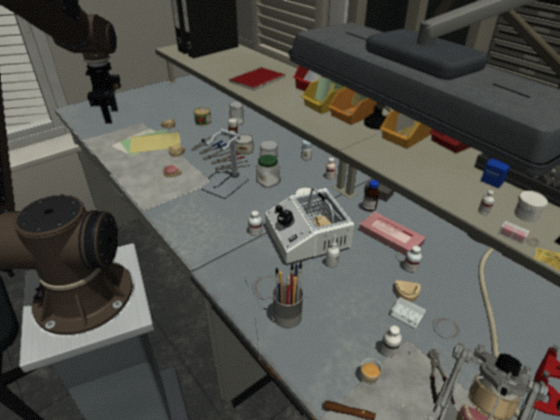

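View pics/top0.png

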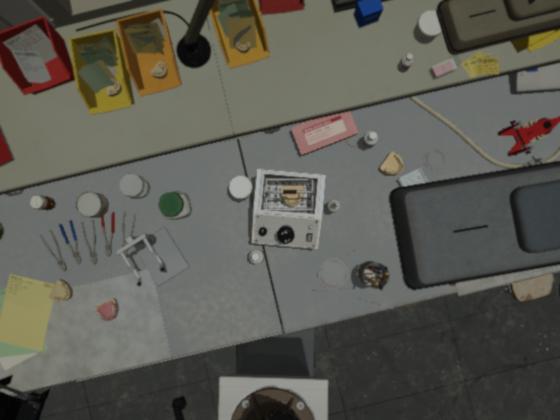

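The top view shows the dryer at about (288,208), with the button at (285,235), the pot at (240,187), the front bottle at (255,257), the glue bottle at (333,206), the tin at (374,275) and the stand at (145,257). In the side view the dryer is at (310,222) and the stand at (230,160). Next I'll zoom in for measuring.

```bash
python3 - <<'E'
import cv2
t=cv2.imread("pics/top0.png")[160:300,110:350]; cv2.imwrite("pics/tc.png",cv2.resize(t,None,fx=3.3,fy=3.3,interpolation=cv2.INTER_CUBIC))
t=cv2.imread("pics/side0.png")[125:275,195:365]; cv2.imwrite("pics/sc.png",cv2.resize(t,None,fx=4,fy=4,interpolation=cv2.INTER_CUBIC))
E
```

```text
(no output)
```

View pics/tc.png

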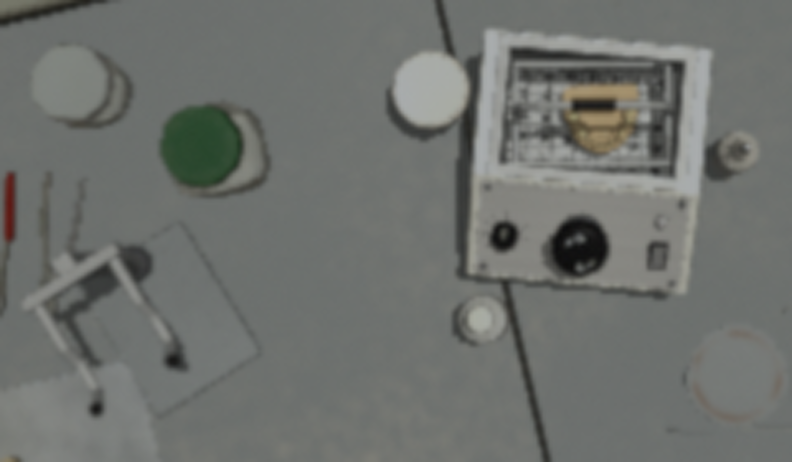

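View pics/sc.png

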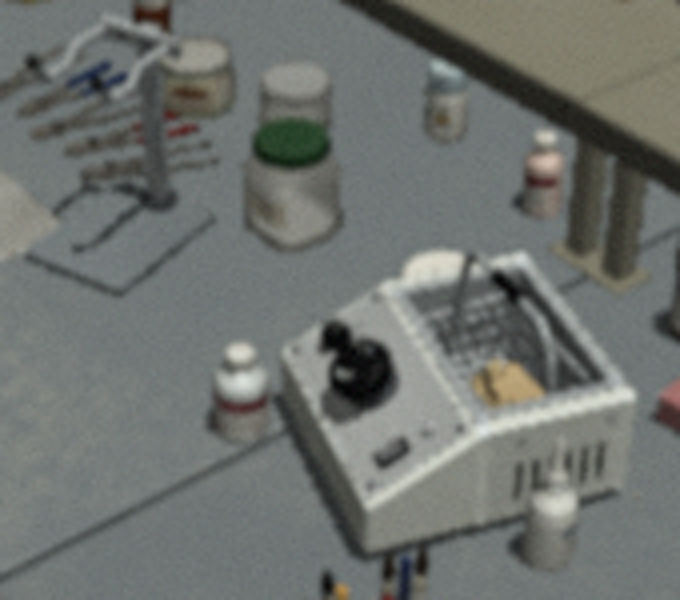

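The crops show the dryer corners, the button, the sleeve on the bail at top-crop (593,104), the stand's base corners and its ball tips. Now I'll fit the poses to these landmarks.

```bash
cat > h.py <<'E'
import numpy as np, cv2
from scipy.optimize import least_squares
from scipy.spatial.transform import Rotation as R
from station import bot, imaging, close_job
np.set_printoptions(precision=4,suppress=True)
C={n:imaging.calibration(n) for n in("top","side")}
def proj(n,P):
    c=C[n];T=np.linalg.inv(c["T"]);P=np.atleast_2d(P)
    return cv2.projectPoints(P@T[:3,:3].T+T[:3,3],np.zeros(3),np.zeros(3),c["camera_matrix"],np.array([c["k1"],0,0,0]))[0][:,0]
def full(n,p):
    s,o=((3.3,(110,160)) if n=="top" else (4,(195,125)))
    return (np.array(p)+.5)/s-.5+o
def world(q,P): return np.array(P)@R.from_rotvec([0,0,q[2]]).as_matrix().T+[q[0],q[1],0]
def fit(L,q0):
    f=lambda q:np.concatenate([(proj(n,world(q,np.array(P)/1000))[0]-full(n,p)) for n,P,p in L])
    r=least_squares(f,q0,loss="soft_l1"); return r.x,f(r.x).reshape(-1,2)
def tri(obs):  # [(cam, full px)]
    f=lambda x:np.concatenate([proj(n,x)[0]-p for n,p in obs])
    r=least_squares(f,[.5,.1,.1]); return r.x,r.fun
E
python3 - <<'E'
from h import *
t,s="top","side"
D=[(t,(70,95,98),(487,31)),(t,(70,-95,98),(712,52)),(t,(-136,95,55),(466,273)),(t,(-136,-95,55),(686,292)),(t,(-110.3,0,108.7),(580,246)),
(s,(-136,-95,55),(370,505)),(s,(70,-95,98),(632,395)),(s,(-52,-95,98),(485,425)),(s,(-136,95,55),(285,350)),(s,(70,95,98),(525,258)),(s,(-52,95,98),(385,290))]
H=[(t,(-50,34,198),(97,407)),(t,(-50,-34,198),(172,358)),(t,(-70,55,10),(160,415)),(t,(-70,-55,10),(260,350)),(t,(70,-55,10),(180,223)),
(s,(-50,34,198),(38,65)),(s,(-50,-34,198),(97,85)),(s,(-70,55,10),(28,258)),(s,(-70,-55,10),(120,293)),(s,(70,-55,10),(215,215))]
d,r=fit(D,[.55,0,0]);print("dryer",d);print(r.T)
h,r=fit(H,[.45,.3,-.5]);print("hook",h);print(r.T)
for n,a,b in(("sleeve",(593,104),(508,284)),("button",(580,246),(362,362))):
    x,f=tri([(t,full(t,a)),(s,full(s,b))]);print(n,x,f, "in dryer",R.from_rotvec([0,0,-d[2]]).apply(x-[d[0],d[1],0]))
print("stop_top",world(d,[-.1103,0,.1087]),"notch",world(h,[-.023,0,.1765]))
# bystanders in top: px and height
c=C[t]
for n,a,z in(("pot",(430,91),.058),("front",(480,320),.075),("glue",(738,152),.1)):
    r=least_squares(lambda q:proj(t,[q[0],q[1],z])[0]-full(t,a),[.5,.1]);print(n,r.x)
E
cat >> h.py <<'E'
d=np.array([.6741,-.0298,-.0631]); h=np.array([.4965,.3397,.5995])
sn=np.sin(np.radians(27)); cn=np.cos(np.radians(27))
def frame(z,y):
    z=np.array(z,float);z/=np.linalg.norm(z);y=np.array(y,float);y-=z*(y@z);y/=np.linalg.norm(y)
    return np.column_stack([np.cross(y,z),y,z])
Rz=lambda a:R.from_rotvec([0,0,a]).as_matrix()
def plan(p,Rt,P=None,Rc=None):
    s=bot.state(); P=s["tcp_pos"] if P is None else P; Rc=R.from_rotvec(s["eef_rot"]).as_matrix() if Rc is None else Rc
    for k in(Rt,Rt@np.diag([-1,-1,1.])):
        rv=R.from_matrix(Rc.T@k).as_rotvec()
        print("rot",rv,"rows",np.linalg.norm(rv)/.125,"| then move",k.T@(np.array(p)-P),"rows",np.linalg.norm(p-P)/.0417)
button=Rz(d[2])@np.array([-.094,0,.0766])+[d[0],d[1],0]; nrm=Rz(d[2])@np.array([-sn,0,cn])
E
python3 - <<'E'
from h import *
s=bot.state();print(R.from_rotvec(s["eef_rot"]).as_matrix())
Rt=frame(-nrm,Rz(d[2])@[0,1,0])
print(button,nrm,button+nrm*.096)
plan(button+nrm*.096,Rt)
Rt=frame(-nrm,Rz(d[2])@[1,0,0])
plan(button+nrm*.096,Rt)
E
```

```text
[[-0.9583  0.2858 -0.0004]
 [ 0.2858  0.9583 -0.0009]
 [ 0.0001 -0.0009 -1.    ]]
[ 0.5803 -0.0239  0.0766] [-0.4531  0.0286  0.891 ] [ 0.5368 -0.0211  0.1621]
rot [-0.0543 -0.4694 -0.2223] rows 4.1775674026609515 | then move [-0.3298 -0.5961  0.2264] rows 17.215090677321832
rot [-0.682   0.0789  2.8396] rows 23.37120520666042 | then move [0.3298 0.5961 0.2264] rows 17.215090677321832
rot [-0.3984 -0.3158  1.3177] rows 11.299200145101155 | then move [-0.5961  0.3298  0.2264] rows 17.215090677321832
rot [ 0.3356 -0.4235 -1.7599] rows 14.727473901911091 | then move [ 0.5961 -0.3298  0.2264] rows 17.215090677321832
```

```bash
python3 shift.py '0 0 -0.035 0 0 0 0.0;0 0 -0.035 0 0 0 0.0;0 0 -0.035 0 0 0 0;0 0 -0.035 0 0 0 0;0 0 0 0 0 0 0' 20
python3 shift.py '0 0 0 -0.0109 -0.0939 -0.0445 0;0 0 0 -0.0109 -0.0939 -0.0445 0;0 0 0 -0.0109 -0.0939 -0.0445 0;0 0 0 -0.0109 -0.0939 -0.0445 0;0 0 0 -0.0109 -0.0939 -0.0445 0;0 0 0 0 0 0 0'
python3 - <<'E'
from h import *
plan(button+nrm*.096,frame(-nrm,Rz(d[2])@[0,1,0])); print(bot.state()["joint_pos"])
E
```

```text
t: 0.52
tcp_pos: [0.179, 0.6002, 0.3616]
eef_rot: [0.453, 3.106, 0.015]
wrist_force: [-0.6, 0.3, 1.2]
width: 0.067
finger_force: 0.0
t: 1.02
tcp_pos: [0.1767, 0.5988, 0.3532]
eef_rot: [0.076, 2.665, -0.021]
wrist_force: [-0.8, -0.5, 0.1]
width: 0.0271
finger_force: 0.0
rot [0.0006 0.0043 0.0058] rows 0.058016932184148454 | then move [-0.2683 -0.596   0.3511] rows 17.791969861524763
rot [-0.0067  0.0009 -3.1358] rows 25.086222343573503 | then move [0.2683 0.596  0.3511] rows 17.791969861524763
[ 1.376   0.3819  1.4464 -0.4932  1.2817 -0.0019]
```

```bash
python3 shift.py '-0.0168 -0.03725 0 0 0 0 0;-0.0168 -0.03725 0 0 0 0 0;-0.0168 -0.03725 0 0 0 0 0;-0.0168 -0.03725 0 0 0 0 0;-0.0168 -0.03725 0 0 0 0 0;-0.0168 -0.03725 0 0 0 0 0;-0.0168 -0.03725 0 0 0 0 0;-0.0168 -0.03725 0 0 0 0 0'
python3 shift.py '-0.0168 -0.03725 0 0 0 0 0;-0.0168 -0.03725 0 0 0 0 0;-0.0168 -0.03725 0 0 0 0 0;-0.0168 -0.03725 0 0 0 0 0;-0.0168 -0.03725 0 0 0 0 0;-0.0168 -0.03725 0 0 0 0 0;-0.0168 -0.03725 0 0 0 0 0;-0.0168 -0.03725 0 0 0 0 0'
python3 shift.py '0 0 0.04 0 0 0 0;0 0 0.04 0 0 0 0;0 0 0.04 0 0 0 0;0 0 0.04 0 0 0 0;0 0 0.04 0 0 0 0;0 0 0.04 0 0 0 0;0 0 0.04 0 0 0 0;0 0 0.0 0 0 0 0'
python3 - <<'E'
from h import *
plan(button+nrm*.036,frame(-nrm,Rz(d[2])@[0,1,0])); print(bot.state()["joint_pos"])
E
```

```text
t: 1.68
tcp_pos: [0.2792, 0.2922, 0.4157]
eef_rot: [0.085, 2.67, -0.017]
wrist_force: [1.9, 0.1, -0.3]
width: 0.0003
finger_force: 0.0
t: 2.35
tcp_pos: [0.368, 0.0294, 0.4681]
eef_rot: [0.087, 2.672, -0.016]
wrist_force: [0.8, 1.4, -0.1]
width: 0.0005
finger_force: 0.0
t: 3.02
tcp_pos: [0.4939, 0.0223, 0.2101]
eef_rot: [0.09, 2.685, -0.017]
wrist_force: [-1.1, 0.1, 0.1]
width: 0.0008
finger_force: 0.0
rot [ 0.001  -0.0159 -0.0045] rows 0.1325493225417899 | then move [-0.0188 -0.0406  0.1234] rows 3.147172274161475
rot [-0.025  -0.0016  3.137 ] rows 25.09705578431067 | then move [0.0188 0.0406 0.1234] rows 3.147172274161475
[-0.0976  0.1844  2.1649  0.049   0.3375 -1.6436]
```

```bash
python3 shift.py '-0.0095 -0.02 0.03 0 -0.016 -0.0045 0;-0.0095 -0.02 0.03 0 0 0 0;0 0 0.03 0 0 0 0;0 0 0 0 0 0 0;0 0 0 0 0 0 0;0 0 0 0 0 0 0'
python3 - <<'E'
from h import *
plan(button+nrm*.036,frame(-nrm,Rz(d[2])@[0,1,0])); print(bot.state())
E
```

```text
t: 3.52
tcp_pos: [0.5489, -0.0203, 0.1473]
eef_rot: [0.08, 2.658, -0.02]
wrist_force: [0.4, -0.4, -0.0]
width: 0.0002
finger_force: 0.0
rot [0.0014 0.0118 0.0029] rows 0.09739364388100034 | then move [ 0.004  -0.0016  0.0414] rows 0.9969694861615656
rot [-0.0184  0.0022 -3.1387] rows 25.10991004168976 | then move [-0.004   0.0016  0.0414] rows 0.9969694861615656
{'t': 3.5167, 'joint_pos': array([-0.1864,  0.3648,  2.1434,  0.3657,  0.1643, -2.0441]), 'qvel': array([ 0.0081, -0.0209,  0.0045, -0.0003, -0.0107, -0.0063]), 'joint_torque': array([ -0.5271, -41.4042, -16.9975,   0.1632,  -1.2014,  -0.078 ]), 'tcp_pos': array([ 0.5489, -0.0203,  0.1473]), 'eef_rot': array([ 0.0796,  2.6576, -0.0197]), 'wrist_force': array([ 0.3608, -0.4105, -0.0354]), 'ft_torque': array([-0.0002,  0.2754, -0.0176]), 'finger_force': 0.0, 'width': 0.00022790087922770167}
```

```bash
python3 shift.py '0 0 0 0 0.06 0 0;0 0 0 0 0.06 0 0;0 0 0 0 0 0 0;0 0 0 0 0 0 0'
cat >> h.py <<'E'
def rel(p):  # tool-axes move to p, current orientation
    s=bot.state();Rc=R.from_rotvec(s["eef_rot"]).as_matrix();a=np.degrees(np.arccos(-Rc[:,2]@nrm))
    print("move",Rc.T@(np.array(p)-s["tcp_pos"]),"press dir/mm",Rc.T@(-nrm),"misalign deg",a,"q",s["joint_pos"],"F",s["wrist_force"],"along n",s["wrist_force"]@nrm,"height over fascia",(s["tcp_pos"]-button)@nrm, "w",s["width"])
E
python3 -c "
from h import *
rel(button+nrm*.038)"
```

```text
t: 3.85
tcp_pos: [0.5495, -0.0201, 0.1477]
eef_rot: [0.082, 2.774, -0.016]
wrist_force: [0.7, -0.1, -0.3]
width: 0.0007
finger_force: 0.0
move [ 0.0005 -0.0019  0.0397] press dir/mm [-0.1045 -0.001   0.9945] misalign deg 6.001495636353888 q [-0.1774  0.3745  2.0637  0.1241  0.3416 -1.7987] F [ 0.7347 -0.0678 -0.3378] along n -0.6357955669504242 height over fascia 0.07743579583437687 w 0.0007233572714877983
```

```bash
python3 shift.py '0 -0.001 0.019 0 0 0 0;0 -0.001 0.018 0 0 0 0;0 0 0 0 0 0 0;0 0 0 0 0 0 0;0 0 0 0 0 0 0'
python3 shift.py '-0.0003 0 0.003 0 0 0 0;0 0 0 0 0 0 0;0 0 0 0 0 0 0'
python3 shift.py '-0.0003 0 0.003 0 0 0 0;0 0 0 0 0 0 0;0 0 0 0 0 0 0'
python3 -c "
from h import *
rel(button+nrm*.036)"
```

```text
t: 4.27
tcp_pos: [0.5616, -0.0231, 0.1119]
eef_rot: [0.083, 2.778, -0.016]
wrist_force: [0.5, 0.4, -0.3]
width: 0.0003
finger_force: 0.0
t: 4.52
tcp_pos: [0.5635, -0.0233, 0.109]
eef_rot: [0.083, 2.778, -0.016]
wrist_force: [-1.9, 1.1, 4.7]
width: 0.0007
finger_force: 2.4
t: 4.77
tcp_pos: [0.565, -0.0234, 0.1062]
eef_rot: [0.083, 2.778, -0.016]
wrist_force: [-2.6, 1.2, 5.7]
width: 0.0008
finger_force: 3.1
move [ 0.0001  0.0005 -0.0027] press dir/mm [-0.1081 -0.0008  0.9941] misalign deg 6.208272015223969 q [-0.1782  0.4647  2.0635  0.1632  0.256  -1.8401] F [-2.6336  1.2197  5.7008] along n 6.307642309040998 height over fascia 0.033355386150730436 w 0.000769558732522099
```

```bash
python3 shift.py '-0.0003 0 0.003 0 0 0 0;0 0 0 0 0 0 0;0 0 0 0 0 0 0'
python3 shift.py '-0.0003 0 0.003 0 0 0 0;0 0 0 0 0 0 0;0 0 0 0 0 0 0'
python3 shift.py '-0.0002 0 0.0015 0 0 0 0;0 0 0 0 0 0 0;0 0 0 0 0 0 0'
python3 -c "
from h import *
rel(button+nrm*.036)"
```

```text
t: 5.02
tcp_pos: [0.5664, -0.0235, 0.1034]
eef_rot: [0.083, 2.778, -0.016]
wrist_force: [-0.1, 1.2, 2.5]
width: 0.0004
finger_force: 1.8
t: 5.27
tcp_pos: [0.5677, -0.0236, 0.1012]
eef_rot: [0.082, 2.777, -0.017]
wrist_force: [-5.3, 0.9, 13.3]
width: 0.0007
finger_force: 6.8
t: 5.52
tcp_pos: [0.5681, -0.0236, 0.1008]
eef_rot: [0.082, 2.776, -0.017]
wrist_force: [-13.2, 0.8, 28.5]
width: 0.0006
finger_force: 15.8
move [ 0.0011  0.0005 -0.0088] press dir/mm [-0.1068 -0.0008  0.9943] misalign deg 6.132940526888467 q [-0.1774  0.4775  2.0613  0.1704  0.2442 -1.8468] F [-13.2452   0.8361  28.5369] along n 31.451771770965124 height over fascia 0.027107005158578872 w 0.0005697938131080178
```

```bash
python3 shift.py '0 0 -0.03 0 0 0 0;0 0 -0.04 0 0 0 0;0 0 -0.04 0 0 0 0.06;0 0 -0.04 0 0 0 0.06;0 0 -0.04 0 0 0 0.06;0 0 0 0 0 0 0.06' 25
python3 - <<'E'
from h import *
im=imaging.grab_frame("side"); cv2.imwrite("pics/side1.png",im[:,:,::-1])
o=cv2.imread("pics/side0.png")
def cut(i): return cv2.resize(i[185:245,260:310],None,fx=7,fy=7,interpolation=cv2.INTER_CUBIC)
cv2.imwrite("pics/cmp.png",np.hstack([cut(o),cut(im[:,:,::-1])]))
# grip target
Rt=frame([0,0,-1],Rz(d[2])@[1,0,0]); plan(np.array([.6821,-.0293,.124]),Rt)
E
```

```text
t: 6.02
tcp_pos: [0.501, -0.0195, 0.2833]
eef_rot: [0.082, 2.769, -0.019]
wrist_force: [1.0, 0.8, 0.7]
width: 0.0217
finger_force: 0.0
rot [0.2884 0.2902 1.5551] rows 12.863927506110077 | then move [0.0017 0.1811 0.1562] rows 5.736582362347656
rot [-0.2899  0.2881 -1.5477] rows 12.806147177452427 | then move [-0.0017 -0.1811  0.1562] rows 5.736582362347656
```

View pics/cmp.png

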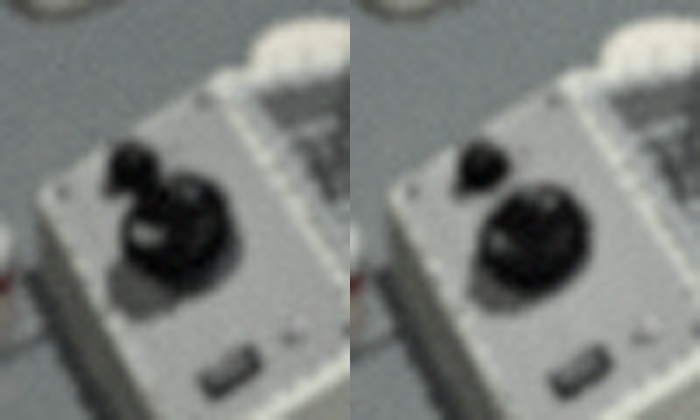

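The button head has moved clear of the knob (the gap is at (505,185) in the right half), so it is latched. Next is the basket.

```bash
python3 shift.py '0 0 0 0.0222 0.0223 0.1196 0.06;0 0 0 0.0222 0.0223 0.1196 0.06;0 0 0 0.0222 0.0223 0.1196 0.06;0 0 0 0.0222 0.0223 0.1196 0.06;0 0 0 0.0222 0.0223 0.1196 0.06;0 0 0 0.0222 0.0223 0.1196 0.06;0 0 0 0.0222 0.0223 0.1196 0.06;0 0 0 0.0222 0.0223 0.1196 0.06'
python3 shift.py '0 0 0 0.0222 0.0223 0.1196 0.06;0 0 0 0.0222 0.0223 0.1196 0.06;0 0 0 0.0222 0.0223 0.1196 0.06;0 0 0 0.0222 0.0223 0.1196 0.06;0 0 0 0.0222 0.0223 0.1196 0.06;0 0 0 0 0 0 0.06;0 0 0 0 0 0 0.06'
python3 shift.py '0 0.036 0 0 0 0 0.06;0 0.036 0 0 0 0 0.06;0 0.036 0 0 0 0 0.06;0 0.036 0 0 0 0 0.06;0 0.036 0 0 0 0 0.06;0 0 0.03 0 0 0 0.06;0 0 0.03 0 0 0 0.06;0 0 0 0 0 0 0.06'
python3 shift.py '0 0 0 0 0 0 0.06;0 0 0 0 0 0 0.06'
python3 - <<'E'
from h import *
Rt=frame([0,0,-1],Rz(d[2])@[1,0,0]); plan(np.array([.6821,-.0293,.124]),Rt)
E
```

```text
t: 6.73
tcp_pos: [0.501, -0.0193, 0.2749]
eef_rot: [1.489, 2.601, -0.013]
wrist_force: [0.2, -0.1, 0.5]
width: 0.0602
finger_force: 0.0
t: 7.32
tcp_pos: [0.5011, -0.0197, 0.2752]
eef_rot: [-2.282, -2.15, 0.008]
wrist_force: [-0.1, 0.9, 0.3]
width: 0.0598
finger_force: 0.0
t: 7.98
tcp_pos: [0.6782, -0.0303, 0.2085]
eef_rot: [-2.277, -2.147, 0.016]
wrist_force: [-0.9, 0.3, -0.5]
width: 0.0601
finger_force: 0.0
t: 8.15
tcp_pos: [0.6807, -0.0307, 0.2169]
eef_rot: [-2.285, -2.15, 0.005]
wrist_force: [-0.5, 0.1, 1.0]
width: 0.06
finger_force: 0.0
rot [-0.005  -0.0002  0.002 ] rows 0.043564407979683126 | then move [0.0015 0.0013 0.0929] rows 2.2284106461808135
rot [ 0.0004 -0.0079 -3.1395] rows 25.116475828916432 | then move [-0.0015 -0.0013  0.0929] rows 2.2284106461808135
```

```bash
python3 shift.py '0.0015 0.001 0.03 0 0 0 0.06;0 0 0.03 0 0 0 0.06;0 0 0.032 0 0 0 0.06;0 0 0 0 0 0 0.06;0 0 0 0 0 0 0.06;0 0 0 0 0 0 0.06'
python3 shift.py '0 0 0 0 0 0 0.0;0 0 0 0 0 0 0.0;0 0 0 0 0 0 0.0;0 0 0 0 0 0 0.0;0 0 0 0 0 0 0.0;0 0 0 0 0 0 0.0;0 0 0 0 0 0 0.0' 35
python3 shift.py '0 0 -0.005 0 0 0 0.0;0 0 -0.005 0 0 0 0.0;0 0 -0.005 0 0 0 0.0;0 0 -0.005 0 0 0 0;0 0 0 0 0 0 0'
python3 - <<'E'
from h import *
im=imaging.grab_frame("side"); cv2.imwrite("pics/side2.png",cv2.resize(im[140:280,230:380,::-1],None,fx=4,fy=4))
E
```

```text
t: 8.65
tcp_pos: [0.682, -0.0294, 0.1265]
eef_rot: [-2.288, -2.149, 0.003]
wrist_force: [0.3, 0.7, -0.6]
width: 0.0599
finger_force: 0.0
t: 9.23
tcp_pos: [0.6808, -0.0292, 0.1235]
eef_rot: [-2.286, -2.147, 0.007]
wrist_force: [0.9, -1.1, -0.6]
width: 0.0182
finger_force: 0.0
t: 9.65
tcp_pos: [0.6813, -0.0293, 0.1447]
eef_rot: [-2.287, -2.148, 0.005]
wrist_force: [0.1, -0.6, -3.9]
width: 0.0112
finger_force: 35.0
```

View pics/side2.png

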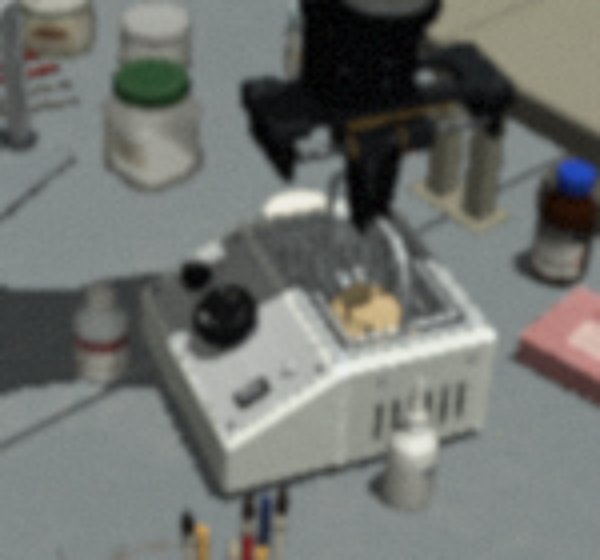

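The fingers hold the sleeve and the basket has started to rise out of the well, with the cast visible at (365,308). I'll lift it clear.

```bash
python3 shift.py '0 0 -0.007 0 0 0 0;0 0 -0.012 0 0 0 0;0 0 -0.012 0 0 0 0;0 0 -0.012 0 0 0 0;0 0 -0.012 0 0 0 0;0 0 -0.012 0 0 0 0;0 0 -0.008 0 0 0 0;0 0 0 0 0 0 0'
python3 shift.py '0 0 0 0 0 0 0;0 0 0 0 0 0 0'
python3 - <<'E'
from h import *
Rt=frame([0,0,-1],Rz(h[2])@[1,0,0]); p=world(h,[-.128,0,.218]); print(p); plan(p,Rt); print(bot.state()["joint_pos"])
E
```

```text
t: 10.37
tcp_pos: [0.6821, -0.0294, 0.2209]
eef_rot: [-2.288, -2.149, 0.003]
wrist_force: [0.2, 0.5, -3.2]
width: 0.0108
finger_force: 35.0
t: 10.53
tcp_pos: [0.6811, -0.0293, 0.2178]
eef_rot: [-2.286, -2.146, 0.007]
wrist_force: [0.3, 0.0, -3.6]
width: 0.0111
finger_force: 35.0
[0.3908 0.2675 0.218 ]
rot [-0.0071 -0.0031 -0.6624] rows 5.299357597186463 | then move [ 0.4088 -0.0722 -0.0002] rows 9.956102062452135
rot [-0.004   0.0092  2.4792] rows 19.833762978774967 | then move [-0.4088  0.0722 -0.0002] rows 9.956102062452135
[-0.1398  0.5744  1.3961  0.      1.1787 -0.077 ]
```

```bash
python3 shift.py '0 0 0 0 0 -0.05 0;0 0 0 0 0 -0.1 0;0 0 0 0 0 -0.1 0;0 0 0 0 0 -0.1 0;0 0 0 0 0 -0.1 0;0 0 0 0 0 -0.1 0;0 0 0 0 0 -0.07 0;0 0 0 0 0 -0.042 0'
python3 shift.py '0.01 -0.002 0 0 0 0 0;0.02 -0.0035 0 0 0 0 0;0.025 -0.0045 0 0 0 0 0;0.025 -0.0045 0 0 0 0 0;0.025 -0.0045 0 0 0 0 0;0.025 -0.0045 0 0 0 0 0;0.025 -0.0045 0 0 0 0 0;0.025 -0.0045 0 0 0 0 0'
python3 shift.py '0.025 -0.0045 0 0 0 0 0;0.025 -0.0045 0 0 0 0 0;0.025 -0.0045 0 0 0 0 0;0.025 -0.0045 0 0 0 0 0;0.025 -0.0045 0 0 0 0 0;0.025 -0.0045 0 0 0 0 0;0.025 -0.0045 0 0 0 0 0;0.025 -0.0045 0 0 0 0 0'
python3 shift.py '0.018 -0.003 0 0 0 0 0;0.01 -0.002 0 0 0 0 0;0 0 0 0 0 0 0;0 0 0 0 0 0 0;0 0 0 0 0 0 0;0 0 0 0 0 0 0'
python3 - <<'E'
from h import *
Rt=frame([0,0,-1],Rz(h[2])@[1,0,0]); p=world(h,[-.128,0,.198]); plan(p,Rt); print(bot.state()["joint_pos"])
for n in("top","side"): cv2.imwrite(f"pics/{n}3.png",imaging.grab_frame(n)[:,:,::-1])
a=cv2.imread("pics/top3.png")[190:300,100:240];b=cv2.imread("pics/side3.png")[90:220,150:290]
cv2.imwrite("pics/pre.png",np.hstack([cv2.resize(a,(400,314),interpolation=cv2.INTER_CUBIC),cv2.resize(b,(400,371),interpolation=cv2.INTER_CUBIC)[:314]]))
E
```

```text
t: 11.2
tcp_pos: [0.6811, -0.0293, 0.2174]
eef_rot: [-1.458, -2.774, 0.004]
wrist_force: [0.2, -0.3, -3.5]
width: 0.011
finger_force: 35.0
t: 11.87
tcp_pos: [0.5513, 0.1021, 0.219]
eef_rot: [-1.466, -2.77, 0.004]
wrist_force: [-0.1, -0.4, -3.5]
width: 0.011
finger_force: 35.0
t: 12.53
tcp_pos: [0.4087, 0.2466, 0.2202]
eef_rot: [-1.466, -2.771, 0.004]
wrist_force: [0.3, 0.6, -3.3]
width: 0.0111
finger_force: 35.0
t: 13.03
tcp_pos: [0.3912, 0.2656, 0.2205]
eef_rot: [-1.466, -2.772, 0.004]
wrist_force: [-0.3, -0.1, -4.3]
width: 0.0107
finger_force: 35.0
rot [-0.005  -0.0044 -0.0016] rows 0.055096473326385724 | then move [0.0018 0.0008 0.0225] rows 0.5417942973206878
rot [-0.007   0.0079  3.14  ] rows 25.12000892797233 | then move [-0.0018 -0.0008  0.0225] rows 0.5417942973206878
[ 0.4544  0.2702  1.9076  0.0044  0.9694 -0.146 ]
```

View pics/pre.png

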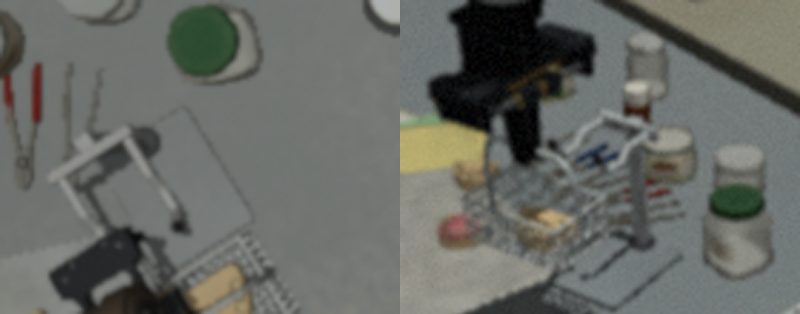

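```bash
python3 shift.py '0.001 0 0.01 0 0 0 0;0.001 0 0.0125 0 0 0 0;0 0 0 0 0 0 0;0 0.01 0 0 0 0 0;0 0.015 0 0 0 0 0;0 0.015 0 0 0 0 0;0 0.015 0 0 0 0 0;0 0.015 0 0 0 0 0'
python3 shift.py '0 0.015 0 0 0 0 0;0 0.012 0 0 0 0 0;0 0.008 0 0 0 0 0;0 0 0 0 0 0 0;0 0 0 0 0 0 0;0 0 0 0 0 0 0;0 0 0 0 0 0 0'
python3 - <<'E'
from h import *
Rt=frame([0,0,-1],Rz(h[2])@[1,0,0]); p=world(h,[-.023,0,.161]); plan(p,Rt); print(bot.state()["joint_pos"])
for n in("top","side"): cv2.imwrite(f"pics/{n}4.png",imaging.grab_frame(n)[:,:,::-1])
a=cv2.imread("pics/top4.png")[190:300,100:240];b=cv2.imread("pics/side4.png")[110:210,170:270]
cv2.imwrite("pics/on.png",np.hstack([cv2.resize(a,(400,314),interpolation=cv2.INTER_CUBIC),cv2.resize(b,(400,400),interpolation=cv2.INTER_CUBIC)[:314]]))
E
```

```text
t: 13.8
tcp_pos: [0.4489, 0.3081, 0.1986]
eef_rot: [-1.465, -2.773, 0.002]
wrist_force: [-0.1, -0.1, -3.3]
width: 0.0112
finger_force: 35.0
t: 14.38
tcp_pos: [0.4757, 0.3268, 0.1978]
eef_rot: [-1.464, -2.772, 0.004]
wrist_force: [0.2, -0.1, -3.7]
width: 0.0114
finger_force: 35.0
rot [-0.0051 -0.0045 -0.0004] rows 0.05461485952852808 | then move [-0.0011  0.0015  0.0368] rows 0.8841184801771623
rot [-0.0071  0.008   3.1412] rows 25.129450618914028 | then move [ 0.0011 -0.0015  0.0368] rows 0.8841184801771623
[ 0.4856  0.4426  1.6957  0.0046  1.0089 -0.116 ]
```

View pics/on.png

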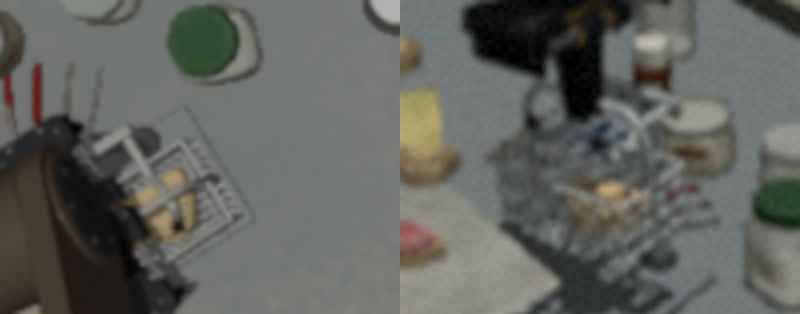

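The basket is under the prongs with its bar crossing them between the cross plate and the tips, so I'll lower it now.

```bash
python3 shift.py '-0.001 0.001 0.01 0 0 0 0;0 0 0.01 0 0 0 0;0 0 0.005 0 0 0 0;0 0 0.004 0 0 0 0;0 0 0 0 0 0 0;0 0 0 0 0 0 0'
python3 shift.py '0 0 0.002 0 0 0 0;0 0 0 0 0 0 0;0 0 0 0 0 0 0'
python3 shift.py '0 0 0.002 0 0 0 0;0 0 0 0 0 0 0;0 0 0 0 0 0 0'
python3 shift.py '0 0 0.002 0 0 0 0;0 0 0 0 0 0 0;0 0 0 0 0 0 0'
```

```text
t: 14.98
tcp_pos: [0.4773, 0.3268, 0.1683]
eef_rot: [-1.464, -2.772, 0.004]
wrist_force: [0.7, 0.1, -3.3]
width: 0.0112
finger_force: 35.0
t: 15.23
tcp_pos: [0.4774, 0.3268, 0.1668]
eef_rot: [-1.464, -2.773, 0.003]
wrist_force: [1.1, 0.6, -3.1]
width: 0.0111
finger_force: 35.0
t: 15.48
tcp_pos: [0.4772, 0.3268, 0.1646]
eef_rot: [-1.464, -2.772, 0.004]
wrist_force: [0.4, -0.1, -3.6]
width: 0.0109
finger_force: 35.0
t: 15.73
tcp_pos: [0.4774, 0.3269, 0.1627]
eef_rot: [-1.464, -2.773, 0.003]
wrist_force: [0.3, 0.4, -1.9]
width: 0.0109
finger_force: 35.0
```

```bash
python3 shift.py '0 0 0.001 0 0 0 0;0 0 0 0 0 0 0;0 0 0 0 0 0 0'
python3 shift.py '0 0 0 0 0 0 0.04;0 0 0 0 0 0 0.04;0 0 0 0 0 0 0.04;0 0 0 0 0 0 0.04;0 0 0 0 0 0 0.04;0 0 0 0 0 0 0.04;0 0 0 0 0 0 0.04;0 0 0 0 0 0 0.04'
python3 shift.py '0 0 -0.01 0 0 0 0.04;0 0 -0.02 0 0 0 0.04;0 0 -0.03 0 0 0 0.04;0 0 -0.04 0 0 0 0.04;0 0 -0.04 0 0 0 0.04;0 0 -0.03 0 0 0 0.04;0 0 0 0 0 0 0.04'
python3 - <<'E'
from h import *
for n in("top","side"): cv2.imwrite(f"pics/{n}5.png",imaging.grab_frame(n)[:,:,::-1])
a=cv2.imread("pics/top5.png")[190:300,100:240];b=cv2.imread("pics/side5.png")[110:210,170:270]
cv2.imwrite("pics/hung.png",np.hstack([cv2.resize(a,(400,314),interpolation=cv2.INTER_CUBIC),cv2.resize(b,(400,400),interpolation=cv2.INTER_CUBIC)[:314]]))
E
```

```text
t: 15.98
tcp_pos: [0.4775, 0.327, 0.1624]
eef_rot: [-1.464, -2.773, 0.002]
wrist_force: [-0.8, -1.2, 5.0]
width: 0.0111
finger_force: 35.0
t: 16.65
tcp_pos: [0.4772, 0.3268, 0.1616]
eef_rot: [-1.464, -2.772, 0.004]
wrist_force: [-0.6, -0.4, 0.3]
width: 0.04
finger_force: 0.0
t: 17.23
tcp_pos: [0.4795, 0.3273, 0.3389]
eef_rot: [-1.467, -2.778, -0.01]
wrist_force: [-0.1, 0.3, -0.1]
width: 0.04
finger_force: 0.0
```

View pics/hung.png

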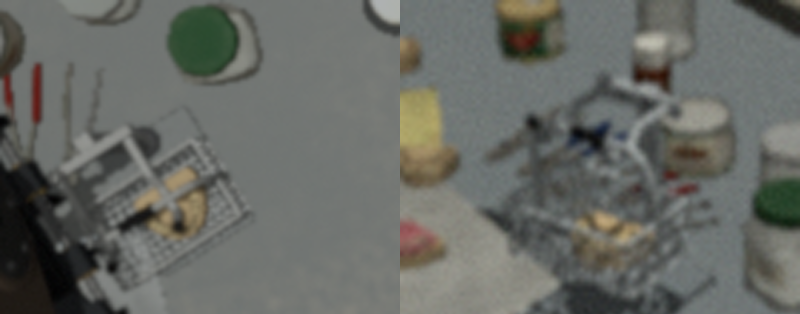

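The basket hangs upright in the notch, with the sleeve at (145,212) between the prongs and the cast still inside. Next I'll go back to the button.

```bash
python3 - <<'E'
from h import *
x,f=tri([("top",np.array([145/2.857+100,212/2.857+190])),("side",np.array([218.75,144.25]))]);print("sleeve in stand",R.from_rotvec([0,0,-h[2]]).apply(x-[h[0],h[1],0]),f)
s=bot.state();Rc=R.from_rotvec(s["eef_rot"]).as_matrix()
p=np.array([.5,-.02,.30]);print("move first",Rc.T@(p-s["tcp_pos"]))
t=np.radians(24);zt=Rz(d[2])@[np.sin(t),0,-np.cos(t)];sl=Rz(d[2])@[cn,0,sn]
Rt=frame(zt,R.from_rotvec(nrm*.4).apply(sl))
plan(button+nrm*.08,Rt,p)
E
```

```text
sleeve in stand [-0.0235 -0.0094  0.1786] [-0.0594  0.1498  0.21    0.0209]
move first [-0.2986 -0.1775  0.0322]
rot [-0.3651 -0.2167  0.2574] rows 3.972443172318991 | then move [ 0.0095 -0.0195  0.1569] rows 3.7979412154229717
rot [ 0.3121 -0.5258 -2.8206] rows 23.088746026941806 | then move [-0.0095  0.0195  0.1569] rows 3.7979412154229717
```

```bash
python3 shift.py '-0.03 -0.018 0.003 0 0 0 0.066;-0.03 -0.018 0.003 0 0 0 0.066;-0.03 -0.018 0.003 0 0 0 0.066;-0.03 -0.018 0.003 0 0 0 0.066;-0.03 -0.018 0.003 0 0 0 0.066;-0.03 -0.018 0.003 0 0 0 0.066;-0.03 -0.018 0.003 0 0 0 0.066;-0.03 -0.018 0.003 0 0 0 0.066'
python3 shift.py '-0.03 -0.018 0.003 0 0 0 0.066;-0.03 -0.018 0.003 0 0 0 0.066;0 0 0 -0.073 -0.0433 0.0515 0.066;0 0 0 -0.073 -0.0433 0.0515 0.066;0 0 0 -0.073 -0.0433 0.0515 0.066;0 0 0 -0.073 -0.0433 0.0515 0.066;0 0 0 -0.073 -0.0433 0.0515 0.066;0 0 0 0 0 0 0.066'
python3 shift.py '0 0 0 0 0 0 0.066;0 0 0 0 0 0 0.066'
cat >> h.py <<'E'
t=np.radians(24);zt=Rz(d[2])@[np.sin(t),0,-np.cos(t)];sl=Rz(d[2])@[cn,0,sn]
Rturn=frame(zt,R.from_rotvec(nrm*.4).apply(sl))
E
python3 - <<'E'
from h import *
plan(button+nrm*.08,Rturn); rel(button+nrm*.08)
E
```

```text
t: 18.0
tcp_pos: [0.4938, 0.0457, 0.306]
eef_rot: [-1.463, -2.771, 0.005]
wrist_force: [0.1, 0.7, 0.9]
width: 0.0661
finger_force: 0.0
t: 18.67
tcp_pos: [0.4962, -0.0221, 0.2994]
eef_rot: [1.605, 2.258, 0.307]
wrist_force: [-0.0, 1.0, -0.2]
width: 0.066
finger_force: 0.0
t: 18.83
tcp_pos: [0.499, -0.0226, 0.3009]
eef_rot: [1.602, 2.264, 0.305]
wrist_force: [1.1, -0.3, 0.7]
width: 0.0663
finger_force: 0.0
rot [-0.005  -0.0013  0.0021] rows 0.0446649204940634 | then move [ 0.0118 -0.018   0.1581] rows 3.826344345005199
rot [ 0.0021 -0.0078 -3.1395] rows 25.115715902162403 | then move [-0.0118  0.018   0.1581] rows 3.826344345005199
move [ 0.0117 -0.0172  0.1582] press dir/mm [-0.0218  0.0531  0.9983] misalign deg 3.2930178989635928 q [-0.2095  0.0728  1.9899  0.0933  0.6712 -0.6099] F [ 1.057  -0.3401  0.7013] along n 0.13616483995501547 height over fascia 0.23676630003982727 w 0.06625801362393366
```

```bash
python3 shift.py '0.003 -0.0045 0.032 0 0 0 0.066;0.003 -0.0045 0.032 0 0 0 0.066;0.003 -0.0045 0.032 0 0 0 0.066;0.003 -0.004 0.032 0 0 0 0.066;0 0 0.03 0 0 0 0.066;0 0 0 0 0 0 0.066;0 0 0 0 0 0 0.066;0 0 0 0 0 0 0.066'
python3 - <<'E'
from h import *
plan(button+nrm*.0125,Rturn); rel(button+nrm*.0125)
E
```

```text
t: 19.5
tcp_pos: [0.5441, -0.0213, 0.1491]
eef_rot: [1.601, 2.261, 0.307]
wrist_force: [0.5, 0.8, -0.3]
width: 0.0663
finger_force: 0.0
rot [-0.0027 -0.0004  0.0012] rows 0.02377901413774201 | then move [-0.0014  0.0027  0.0685] rows 1.644230575934242
rot [ 0.0006 -0.0043 -3.1404] rows 25.123525935249486 | then move [ 0.0014 -0.0027  0.0685] rows 1.644230575934242
move [-0.0015  0.0029  0.0685] press dir/mm [-0.0208  0.0509  0.9985] misalign deg 3.1517820924804663 q [-0.1849  0.3603  2.1076  0.1862  0.2645 -0.6929] F [ 0.5282  0.8241 -0.3215] along n -0.5021750083188085 height over fascia 0.08106145776802154 w 0.06634455498407217
```

```bash
python3 shift.py '-0.0005 0.001 0.02 0 0 0 0.066;-0.0005 0.001 0.02 0 0 0 0.066;-0.0005 0.001 0.015 0 0 0 0.066;0 0 0.008 0 0 0 0.066;0 0 0 0 0 0 0.066;0 0 0 0 0 0 0.066;0 0 0 0 0 0 0.066'
python3 - <<'E'
from h import *
rel(button+nrm*.0125)
E
```

```text
t: 20.08
tcp_pos: [0.5725, -0.0234, 0.0937]
eef_rot: [1.601, 2.259, 0.308]
wrist_force: [0.2, 0.0, 0.3]
width: 0.066
finger_force: 0.0
move [ 0.0002 -0.0005  0.0064] press dir/mm [-0.0196  0.0488  0.9986] misalign deg 3.0124030468174596 q [-0.1779  0.4921  2.0929  0.3157  0.1474 -0.8187] F [0.152  0.0402 0.2564] along n 0.1607679913447334 height over fascia 0.018817697043932453 w 0.06604857616691846
```

```bash
python3 shift.py '0 0 0.003 0 0 0 0.066;0 0 0.003 0 0 0 0.066;0 0 0 0 0 0 0.066;0 0 0 0 0 0 0.066'
python3 shift.py '0 0 0 0 0 0 0.04;0 0 0 0 0 0 0.04;0 0 0 0 0 0 0.04;0 0 0 0 0 0 0.04;0 0 0 0 0 0 0.04;0 0 0 0 0 0 0.04;0 0 0 0 0 0 0.04' 25
python3 - <<'E'
from h import *
rel(button+nrm*.0125)
E
```

```text
t: 20.42
tcp_pos: [0.5747, -0.0236, 0.0865]
eef_rot: [1.602, 2.26, 0.306]
wrist_force: [0.7, 0.4, 0.1]
width: 0.0659
finger_force: 0.0
t: 21.0
tcp_pos: [0.5746, -0.0236, 0.0865]
eef_rot: [1.602, 2.26, 0.306]
wrist_force: [-1.8, -0.8, 0.5]
width: 0.0475
finger_force: 25.0
move [-0.0001  0.0005 -0.0012] press dir/mm [-0.0205  0.0509  0.9985] misalign deg 3.1424047413003167 q [-0.1773  0.5079  2.0917  0.3401  0.1356 -0.8427] F [-1.8271 -0.8045  0.5023] along n 1.2523305241247793 height over fascia 0.011372553577610573 w 0.0474710171492398
```

Gripped at 47.5 mm, so I'll turn clockwise (+rz).

```bash
python3 shift.py '0 0 0 0 0 0.1 0.04;0 0 0 0 0 0.1 0.04;0 0 0 0 0 0.1 0.04;0 0 0 0 0 0.1 0.04;0 0 0 0 0 0.1 0.04;0 0 0 0 0 0.1 0.04;0 0 0 0 0 0.1 0.04;0 0 0 0 0 0 0.04'
python3 shift.py '0 0 0 0 0 0.08 0.04;0 0 0 0 0 0 0.04;0 0 0 0 0 0 0.04;0 0 0 0 0 0 0.04'
python3 - <<'E'
from h import *
rel(button+nrm*.0125); print(bot.state()["ft_torque"])
E
```

```text
t: 21.67
tcp_pos: [0.5742, -0.0235, 0.0865]
eef_rot: [2.348, 1.61, 0.472]
wrist_force: [-5.3, -1.0, 5.0]
width: 0.0478
finger_force: 25.0
t: 22.0
tcp_pos: [0.5741, -0.0235, 0.0865]
eef_rot: [2.414, 1.528, 0.487]
wrist_force: [-6.2, -0.3, 6.1]
width: 0.0474
finger_force: 25.0
move [ 0.0004  0.0009 -0.0009] press dir/mm [0.0213 0.0513 0.9985] misalign deg 3.1831433316834414 q [-0.1774  0.5074  2.0924  0.34    0.1361 -0.0627] F [-6.1671 -0.2602  6.1125] along n 8.233031358781945 height over fascia 0.01162657287612966 w 0.04740357575503098
[-0.21    0.8076 -0.0326]
```

```bash
python3 shift.py '0 0 0 0 0 0 0.066;0 0 0 0 0 0 0.066;0 0 0 0 0 0 0.066;0 0 0 0 0 0 0.066;0 0 0 0 0 0 0.066;0 0 0 0 0 0 0.066'
python3 shift.py '0 0 -0.01 0 0 0 0.066;0 0 -0.03 0 0 0 0.066;0 0 -0.04 0 0 0 0.066;0 0 -0.04 0 0 0 0.066;0 0 -0.04 0 0 0 0.066;0 0 -0.03 0 0 0 0.066;0 0 0 0 0 0 0.066;0 0 0 0 0 0 0.066'
python3 - <<'E'
from h import *
s=imaging.grab_frame("side")[:,:,::-1]
cut=lambda i,a,b,c,e:cv2.resize(i[a:b,c:e],(400,480),interpolation=cv2.INTER_CUBIC)
cv2.imwrite("pics/end.png",np.hstack([cut(s,185,245,260,310),cut(s,110,206,175,255)]))
print(bot.state()["t"])
E
```

```text
t: 22.5
tcp_pos: [0.5748, -0.0236, 0.0865]
eef_rot: [2.413, 1.527, 0.488]
wrist_force: [-0.3, -0.4, -0.5]
width: 0.0654
finger_force: 0.0
t: 23.17
tcp_pos: [0.498, -0.0186, 0.2618]
eef_rot: [2.411, 1.526, 0.491]
wrist_force: [-0.1, 0.2, 0.1]
width: 0.0659
finger_force: 0.0
23.2167
```

View pics/end.png

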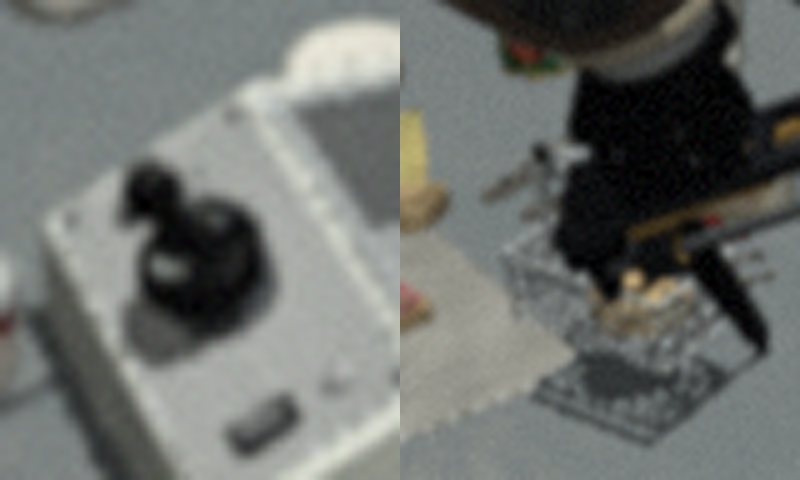

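The button head overlaps the knob again at (180,210), so it has sprung back up. The basket still hangs with the cast in it, behind the gripper in this view, and the robot touches nothing. I'm handing the job in.

```bash
python3 shift.py '0 0 0 0 0 0 0.066;0 0 0 0 0 0 0.066;0 0 0 0 0 0 0.066;0 0 0 0 0 0 0.066'; python3 -c "
from station import bot, imaging, close_job
print(close_job())"
```

```text
t: 23.55
tcp_pos: [0.498, -0.0185, 0.2592]
eef_rot: [2.415, 1.528, 0.486]
wrist_force: [0.4, 0.3, -0.2]
width: 0.0658
finger_force: 0.0
the job is handed in; nothing more can be done
None
```

I latched the stop, hung the basket upright in the notch with the cast in it, turned the button until it sprang back up, and handed the job in at about 24 s; no verdict was returned.

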